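# Take the valve-ball dish off its transport stand

### The arm

A 6-joint arm with a two-finger parallel gripper is mounted at the origin on a cart in front of the work surface, level with it; the furniture and walls round the work are solid. World frame = base frame: x ahead of the robot, y to its left, z up, the work surface at z = 0. Lengths are in mm, angles in rad, forces in N, time in s.
With the tool pointing down it reaches from about 350 to 875 mm from the base axis. Payload 4.2 kg.
Tool frame: the origin (TCP) lies at the very end of the fingers, on their centre line; the grasp point (between the pads) lies 19 mm behind it; z points along the fingers, y is the line along which they close (so a half turn about z gives the same grasp; the last joint's range is limited). The gripper opens to 85 mm and grips with 20 to 120 N. Pads are 22 mm wide; open, the fingers measure 114 mm over their backs; the gripper's body (76 mm by 85 mm) begins 54 mm behind the grasp point. The pads swing forward as they close: fully open they stand 13 mm farther back than shut.
Start: joints at [1.504, 0.385, 0.008, 0, -1.194, -0.259], TCP at [200.009, 592.111, 231.312] pointing down, gripper open.
Joint ranges: [-3.14, 3.14], [-1.21, 2.06], [-1.07, 1.41], [-3.16, 2.05], [-2.99, -0.16], [-3.1, 3.1]. Speed limits (rad/s): [2.79, 2.79, 3.14, 3.14, 3.14, 3.14].

### API

Orientations are given as a unit quaternion [x, y, z, w].
In Python, from bench import arm, optics gives the robot as it stands. The module is installed in compiled form; this text tells all that it offers.
- The arm moves only by the tool step_arm, never from a script. Its argument "motion" is a list of rows, each an object with "dr": the turn, a rotation vector about the tool's x, y, z in units of 8 degrees (1.0 is 8 degrees), a list of three; "slide": the shift along the tool's x, y, z in mm, a list of three; "jaw": the finger opening in mm, from 0 to 85.4. A call has exactly 8 rows; each row is the pose to reach, as a shift and turn from the pose commanded when the call began, along the tool's axes at that moment; what a row does not reach only later rows make up. A row lasts 1/8 s, in which the tool goes at most 62.5 mm and 10.7 degrees, less where a joint would pass 70% of its speed; a pose out of reach is approached as far as the arm can. A call with a gripper value outside its range is refused whole. The fingers move at their own pace and stop on an object; the grip force is fixed at half the most. Time passes only in rows, so rows that repeat a pose let the fingers close, or fill a call up. It gives the time, the measured TCP pose, the force, the opening and the grip force at its end, in the units of the state.
- arm.read_state(): the state, without advancing time (a new reading comes with each control period).
- optics.get_image(name): name is "scene" or "top" or "wrist"; returns the picture (480x640x3 uint8, blue, green, red); there is no depth.
- optics.camera_info(name): a dict with "camera_matrix" (3x3 intrinsics, pixels), "view" (4x4, takes a point from world to camera coordinates); the wrist camera has in their place "T_tool_cam" (4x4, takes a point from camera to tool coordinates, whose origin is the TCP and whose axes are the flange's). Camera axes: x right, y up, looking along -z (the intrinsics and any distortion apply to the point x, -y, -z); pixel columns grow to the right and rows downward; lengths in mm; the calibration is good to about 2 mm. A picture is of the moment at which its call begins: read the wrist's pose just before it. camera_info takes no time and is no camera call.
- arm.job_done(): hands the job in; it is judged then, once.
The state is a dict: "clock": time; "joints": joint angles; "joint_vel": joint speeds; "joint_efforts": joint torques, N m; "position": TCP position; "ee_rot": TCP orientation; "contact_force": force on the tool from outside, world axes, zero at the start; "wrist_torque": the same for the moment, N m; "gripper_width": finger opening in mm; "grasp_force": force on a finger pad.
Only numpy, scipy, OpenCV 4.12 (cv2) and the standard library are available. Lean on these libraries where they do the work, as an engineer would, in place of code of your own. Each camera call takes 0.05 s, during which the arm holds its last target. There are 200 camera calls.

### The job

The lapped steel valve ball lies loose on the rubber pad in the middle of its dish, and the dish is locked to the transport stand. Pull the lock knob out to its end stop, turn the dish a quarter turn anticlockwise (seen from above) by the handle of its carrying bow to free the bayonet, then lift it straight up well clear of the stand, about a hand's breadth, keeping it level so that the ball never rolls off the pad. Finish while holding the dish there, still and level, for the fitter to take from you, and do not disturb the fittings and the tin that stand about.

Things in the scene. Friction and masses are not known exactly. Their poses are not given: they have to be found in the camera images.
- stand: Dark round stand, 208 mm across, fixed. Origin: centre of its underside, z up. Its seat ring carries the dish; two hooked cleats on its +x and -x sides (76 degrees long, inner radius 74, top 41 mm high) overhang the dish's lugs. An arm on +y, 175 mm out from the centre, carries the lock. Pins stop the dish after 92 degrees of anticlockwise turn; it lifts out from about 78 degrees on.
- lock (a joint): Lock bolt's slide, m: 0 locked (its tongue is in the notched keeper on the dish's flange), 0.026 pulled fully out to its end stop. It slides along the stand's +y axis, away from the dish, with about 2.5 N of friction, and stays where it is left. It clears the dish's path only near the end of its travel.
- lock_knob (a point): Centre of the top of the knurled steel lock knob: upright, round, 17 mm across, 122 mm from the stand's centre in the stand's +y when locked. Its top is 65 mm above the bench; the bolt and guide round its foot are 36 mm high, so 29 mm of it stands free. It can be pinched from any side.
- dish: Loose round aluminium dish, 140 mm across, 0.25 to 0.42 kg. Origin: centre of its underside, 16 mm above the stand's origin when seated; z up. Two lugs (to 82 mm radius) and a bow's feet on its +x and -x. Its floor, 4 mm above the origin, rises at 4 degrees over a rubber pad 60 mm across, more steeply beyond. When locked its x axis lies along the stand's x axis within 3 degrees.
- dish_grip (a point): Centre of the handle on top of the bow: a rounded black bar 58 mm long along the dish's x axis, 18 mm wide along its y axis and 20 mm high, 112 mm above the dish's origin, straight over the dish's centre. The space beside it is free, and below it is free for 65 mm down to the top of the ball. Grip it across its width.
- ball_center (a point): Centre of the polished steel ball, 30 mm diameter, 0.09 to 0.13 kg, lying loose in the middle of the dish. It rolls if the dish is jerked or tilted.
- brass_elbow: Brass pipe elbow 62x47x26 mm lying near the stand; to be left alone. Origin at the centre of its underside.
- brass_nipple: Brass hex nipple 27x46x24 mm lying near the stand; to be left alone. Origin at the centre of its underside.
- grease_tin: Round screw-top tin, 70 mm across and 46 mm high, standing near the stand; to be left alone. Origin at the centre of its underside.
Not all that is in view belongs to the job. What is shaped like the part that bears ball_center but blue is not meant.

How it is judged:
By the outcome, as a careful person would: the job done as asked, in the order asked, and still so for the second after the job is handed in, while the arm keeps its last pose, push and grip.
It also fails if it takes over 54 s, if anything falls off the work surface, if the arm or the gripper's body presses on something with over 40 N, if the wrist force passes 120 N, or if a joint passes its speed limit or range.

## Working session

There is one attempt and no reset: what is moved stays moved. The work goes in short steps, Python scripts to look and compute and a tool call to move; the robot and the scene stay as the last step left them, time stands still between calls to the robot, and variables do not carry over. Pictures are saved under pics/ and viewed, at most 10 in all, crops included, and the job is handed in when it is done.

Besides the shell and the picture viewer there is one more tool, called by a JSON object that holds its "api" and its "payload". step_arm: Moves the arm, as the interface text tells. Its arguments: {"type":"object","properties":{"motion":{"type":"array","items":{"type":"object","properties":{"dr":{"type":"array","items":{"type":"number"}},"slide":{"type":"array","items":{"type":"number"}},"jaw":{"type":"number"}}}}},"required":["motion"]}

```bash
mkdir -p pics; python3 - <<'E'
from bench import arm, optics
import cv2, numpy as np
s=arm.read_state(); print({k:np.round(v,3).tolist() for k,v in s.items()})
for n in("scene","top","wrist"):
    i=optics.get_image(n); cv2.imwrite(f"pics/{n}0.png",i)
    print(n,{k:np.round(v,3).tolist() if not isinstance(v,str) else v for k,v in optics.camera_info(n).items()})
E
```

```text
{'clock': 0.0, 'joints': [1.504, 0.386, 0.007, -0.001, -1.194, -0.259], 'joint_vel': [-0.001, -0.0, -0.0, -0.001, -0.0, -0.0], 'joint_efforts': [0.002, -39.229, 18.84, 4.186, -0.005, 0.0], 'position': [199.814, 591.576, 230.203], 'ee_rot': [0.987, -0.162, -0.0, 0.001], 'contact_force': [0.53, -0.94, -0.52], 'wrist_torque': [0.034, -0.027, -0.051], 'grasp_force': 0.0, 'gripper_width': 85.334}
scene {'camera_matrix': [[605.356, 0.0, 320.561], [0.0, 605.356, 242.269], [0.0, 0.0, 1.0]], 'view': [[-0.898, -0.439, -0.007, 536.29], [0.289, -0.604, 0.743, -208.152], [-0.33, 0.665, 0.67, -928.281], [0.0, 0.0, 0.0, 1.0]]}
top {'camera_matrix': [[599.411, 0.0, 321.876], [0.0, 599.411, 237.247], [0.0, 0.0, 1.0]], 'view': [[0.013, -1.0, -0.001, 63.14], [0.991, 0.013, 0.13, -608.58], [-0.13, -0.002, 0.992, -1216.285], [0.0, 0.0, 0.0, 1.0]]}
wrist {'camera_matrix': [[407.908, 0.0, 324.863], [0.0, 407.908, 238.08], [0.0, 0.0, 1.0]], 'T_tool_cam': [[0.0, 0.952, 0.306, 76.805], [1.0, -0.0, -0.001, 0.644], [-0.001, 0.306, -0.952, -143.663], [0.0, 0.0, 0.0, 1.0]]}
```

View pics/top0.png

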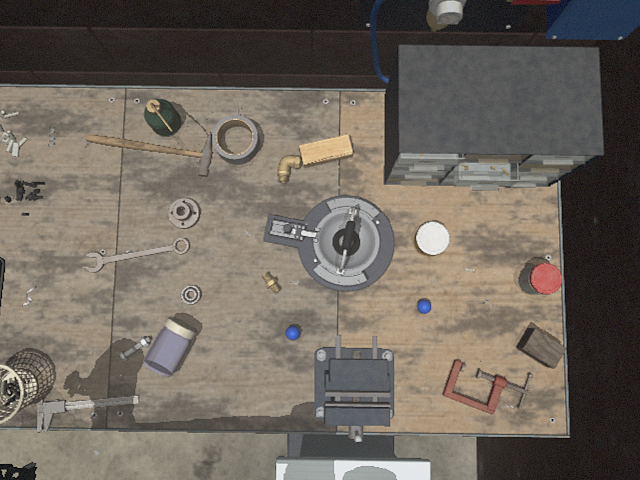

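View pics/scene0.png

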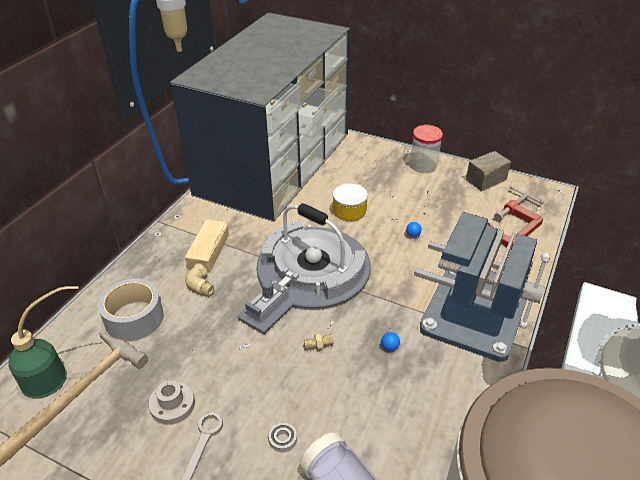

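The top view shows the stand centre at about (347,242), with the lock arm pointing left (world +y) to about (285,228). The tin is at (432,238), the nipple at (271,283) and the elbow at (288,167). The scene view shows the same items, with the handle at (313,214). I'll enlarge both.

```bash
python3 - <<'E'
import cv2, numpy as np
t=cv2.imread("pics/top0.png")[180:300,250:410]; s=cv2.imread("pics/scene0.png")[190:340,230:390]
cv2.imwrite("pics/tc.png",cv2.resize(t,None,fx=5,fy=5,interpolation=cv2.INTER_CUBIC))
cv2.imwrite("pics/sc.png",cv2.resize(s,None,fx=4,fy=4,interpolation=cv2.INTER_CUBIC))
E
```

```text
(no output)
```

View pics/tc.png

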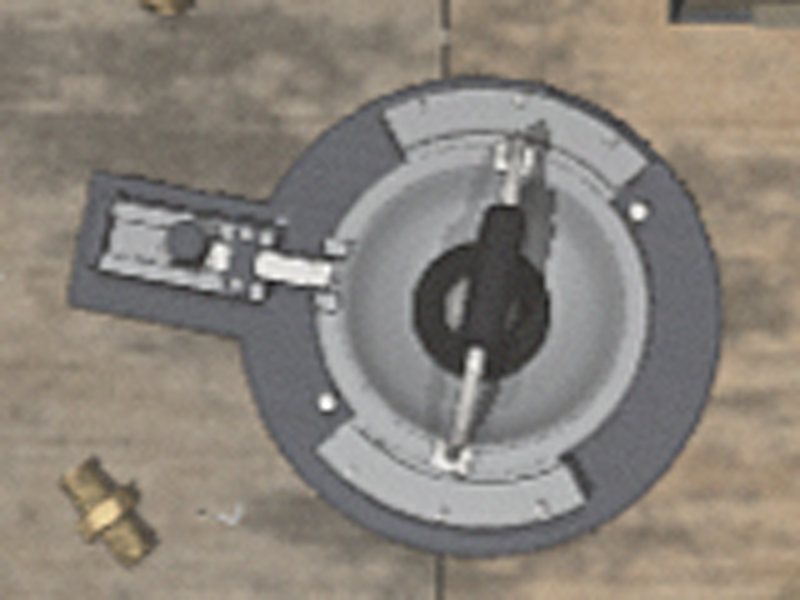

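View pics/sc.png

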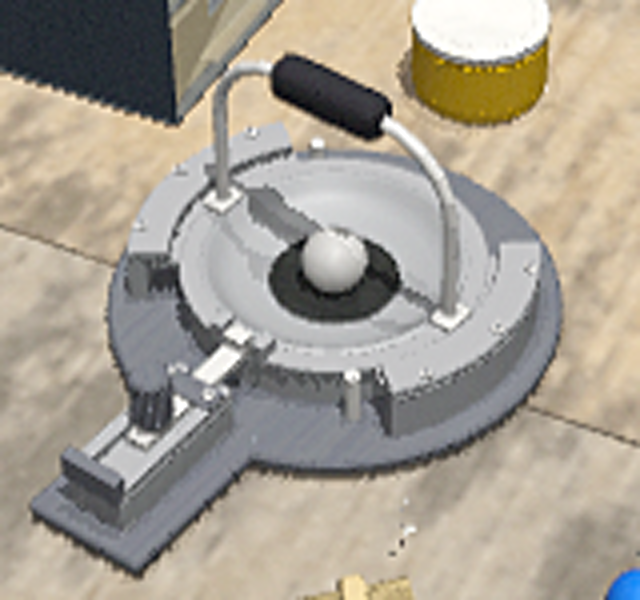

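The enlarged top crop puts the knob top at (185,237), the handle from (505,205) to (484,348), the stand disc centre at (480,315), and the arm's end corners at (97,172) and (70,305). In the scene crop the knob top is at (150,388) and the handle runs from (280,72) to (385,116).

```bash
cat >h.py <<'E'
from bench import arm, optics
import cv2, numpy as np
from scipy.spatial.transform import Rotation as R
def P(n,pose=None):
    c=optics.camera_info(n)
    if n=="wrist":
        T=np.eye(4);T[:3,:3]=R.from_quat(pose[1]).as_matrix();T[:3,3]=pose[0]
        V=np.linalg.inv(T@np.array(c["T_tool_cam"]))
    else: V=np.array(c["view"])
    return np.array(c["camera_matrix"])@np.diag([1,-1,-1])@V[:3]
def tri(*obs):  # (P,(u,v))
    A=np.vstack([np.array([u*p[2]-p[0],v*p[2]-p[1]]) for p,(u,v) in obs])
    x=np.linalg.lstsq(A[:,:3],-A[:,3],rcond=None)[0]
    e=[np.round((q:=p@np.r_[x,1])[:2]/q[2]-uv,1).tolist() for p,uv in obs]
    return x,e
def plane(p,uv,z):
    A=np.array([uv[0]*p[2]-p[0],uv[1]*p[2]-p[1]])
    return np.linalg.solve(A[:,:2],-A[:,2]*z-A[:,3])
def px(p,x): q=p@np.r_[x,1]; return np.round(q[:2]/q[2],1)
E
python3 - <<'E'
from h import *
t,s=P("top"),P("scene")
tc=lambda u,v:(250+(u+.5)/5-.5,180+(v+.5)/5-.5); sc=lambda u,v:(230+(u+.5)/4-.5,190+(v+.5)/4-.5)
for n,a,b in[("knob",(185,237),(150,388)),("hand",(494,277),(332,94)),("h far",(505,205),(280,72)),("h near",(484,348),(385,116))]:
    print(n,*tri((t,tc(*a)),(s,sc(*b))))
c=plane(t,tc(480,315),8);e=(plane(t,tc(97,172),8)+plane(t,tc(70,305),8))/2
print("stand",c,e,e-c,np.linalg.norm(e-c),np.degrees(np.arctan2(*(e-c)[::-1])))
for n,uv in[("nip",(271,283)),("elb",(288,167)),("tin",(432,238))]:print(n,plane(t,uv,20))
E
```

```text
knob [625.39065348 144.18457909  55.12165388] [[0.2, 0.4], [-0.5, -0.1]]
hand [601.31441294  19.36910498 128.34074998] [[-0.0, -0.1], [0.1, 0.0]]
h far [629.24975644  14.9928088  127.55810487] [[0.1, 0.2], [-0.3, -0.0]]
h near [573.89339231  23.25849301 128.9010133 ] [[-0.1, -0.3], [0.4, 0.0]]
stand [600.93149691  20.13503022] [631.97427745 191.14587032] [ 31.04278054 171.0108401 ] 173.80552826954076 79.71140265481655
nip [511.63327944 177.10622178]
elb [762.46886781 146.4144107 ]
tin [ 611.72712502 -163.16516342]
```

```bash
cat >>h.py <<'E'
def go(xyz,yaw):
    s=arm.read_state(); r=R.from_quat(s["ee_rot"]); p=np.array(s["position"])
    y=np.radians(yaw); T=R.from_matrix(np.array([[np.cos(y),np.sin(y),0],[np.sin(y),-np.cos(y),0],[0,0,-1]]))
    print("t",round(s["clock"],2),"pos",p.round(1),"slide",r.inv().apply(np.array(xyz)-p).round(1),"dr",np.degrees((r.inv()*T).as_rotvec()).__truediv__(8).round(2),
      "F",np.round(s["contact_force"],1),"w",round(s["gripper_width"],1),"g",round(s["grasp_force"],1),"j",np.round(s["joints"],2))
E
python3 -c "
from h import *
go((622,141,170),-100.1)"
```

```text
t 0.15 pos [199.9 591.7 230.5] slide [544.2 291.7  61. ] dr [ 1.000e-02 -1.000e-02  1.018e+01] F [0.  0.9 0.1] w 85.7 g 0.0 j [ 1.5   0.39  0.01 -0.   -1.19 -0.26]
```

{"api": "step_arm", "payload": {"motion": [{"slide": [44,24,0],"dr": [0,0,1],"jaw": 60},{"slide": [88,48,0],"dr": [0,0,2],"jaw": 60},{"slide": [132,71,0],"dr": [0,0,3],"jaw": 60},{"slide": [176,95,0],"dr": [0,0,4],"jaw": 60},{"slide": [220,118,0],"dr": [0,0,5],"jaw": 60},{"slide": [264,142,0],"dr": [0,0,6],"jaw": 60},{"slide": [308,165,0],"dr": [0,0,7],"jaw": 60},{"slide": [352,189,0],"dr": [0,0,8],"jaw": 60}]}}

```text
clock: 1.15
position: [473.8, 299.0, 231.1]
ee_rot: [0.749, -0.662, -0.0, 0.0]
contact_force: [1.2, -0.4, 0.8]
gripper_width: 59.9
grasp_force: 0.0
```

```bash
python3 -c "
from h import *
go((622,141,170),-100.1)"
```

```text
t 1.15 pos [473.8 299.  231.1] slide [ 175.1 -127.6   61.1] dr [ 0.   -0.    2.15] F [ 1.2 -0.4  0.8] w 59.9 g 0.0 j [ 0.85  0.28 -0.15 -0.   -1.14 -0.73]
```

{"api": "step_arm", "payload": {"motion": [{"slide": [35,-25,10],"dr": [0,0,0.5],"jaw": 60},{"slide": [70,-51,20],"dr": [0,0,1],"jaw": 60},{"slide": [105,-76,35],"dr": [0,0,1.5],"jaw": 60},{"slide": [140,-102,50],"dr": [0,0,2],"jaw": 60},{"slide": [165,-120,60],"dr": [0,0,2.15],"jaw": 60},{"slide": [175,-127.6,61],"dr": [0,0,2.15],"jaw": 60},{"slide": [175,-127.6,61],"dr": [0,0,2.15],"jaw": 60},{"slide": [175,-127.6,61],"dr": [0,0,2.15],"jaw": 60}]}}

```text
clock: 2.15
position: [621.6, 144.0, 170.9]
ee_rot: [-0.644, 0.765, -0.0, 0.0]
contact_force: [-0.6, 0.1, -0.6]
gripper_width: 60.3
grasp_force: 0.0
```

```bash
python3 -c "
from h import *
go((622,141,170),-100.1)
s=arm.read_state(); i=optics.get_image('wrist'); cv2.imwrite('pics/w1.png',i)
np.save('w1.npy',np.r_[s['position'],s['ee_rot']])"
```

```text
t 2.15 pos [621.6 144.  170.9] slide [ 2.8 -0.9  0.9] dr [-0.    0.    0.04] F [-0.6  0.1 -0.6] w 60.3 g 0.0 j [ 0.48  0.45 -0.04 -0.   -1.08 -0.65]
```

View pics/w1.png

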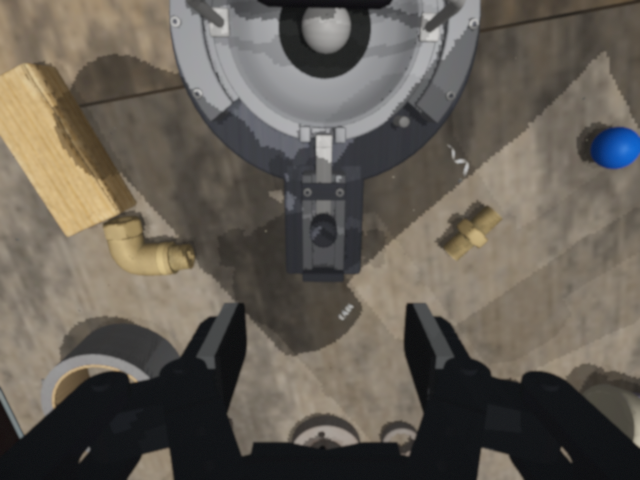

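The wrist view shows the knob near (323,230), on the tool's line. The dish is above it, the elbow is at (150,255) and the nipple at (470,232). I'll enlarge the knob and predict where its top should fall.

```bash
python3 - <<'E'
from h import *
i=cv2.imread('pics/w1.png')[120:300,230:420]
cv2.imwrite('pics/w1c.png',cv2.resize(i,None,fx=3.2,fy=3.2,interpolation=cv2.INTER_CUBIC))
a=np.load('w1.npy');w=P("wrist",(a[:3],a[3:]))
for z in(36,65):print(px(w,(622.4,140.2,z)),px(P("top"),(622.4,140.2,z)),px(P("scene"),(622.4,140.2,z)))
E
```

```text
[320.4 218.9] [289.2 230.1] [270.1 293.5]
[319.9 230.8] [288.4 228.1] [269.  281.4]
```

View pics/w1c.png

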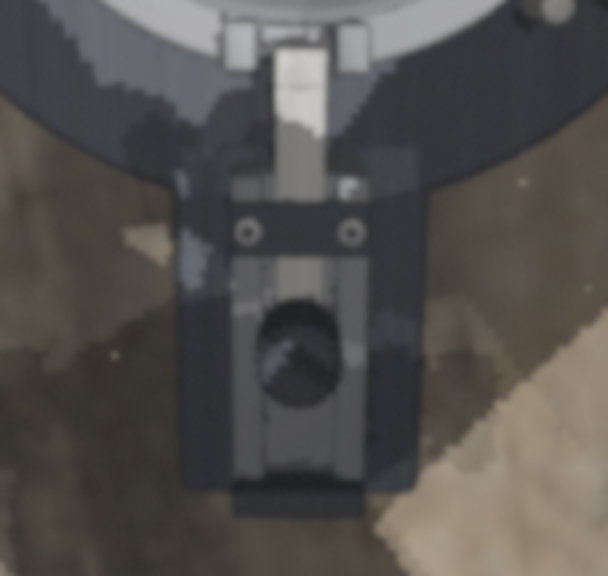

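```bash
python3 - <<'E'
from h import *
a=np.load('w1.npy');w=P("wrist",(a[:3],a[3:])); t=P("top")
k=(323.6,234.2)
print(plane(w,k,65),plane(t,(286.7,227.1),65),tri((w,k),(t,(286.7,227.1))))
E
```

```text
[620.48747649 142.84618475] [624.49462436 143.702514  ] (array([622.88530512, 143.08033556,  67.77665231]), [[-3.7, 2.3], [0.2, 0.6]])
```

```bash
python3 -c "
from h import *
go((621.3,143,41.5),-100.1)"
```

```text
t 2.2 pos [621.5 144.1 171. ] slide [1.200e+00 1.000e-01 1.295e+02] dr [-0.    0.    0.04] F [-0.1 -0.2 -0.9] w 60.2 g 0.0 j [ 0.48  0.45 -0.04 -0.   -1.08 -0.65]
```

{"api": "step_arm", "payload": {"motion": [{"slide": [0.5,0,35],"dr": [0,0,0],"jaw": 50},{"slide": [1,0,70],"dr": [0,0,0],"jaw": 50},{"slide": [1,0,100],"dr": [0,0,0],"jaw": 50},{"slide": [1,0,120],"dr": [0,0,0],"jaw": 50},{"slide": [1,0,128],"dr": [0,0,0],"jaw": 50},{"slide": [1,0,128.5],"dr": [0,0,0],"jaw": 50},{"slide": [1,0,128.5],"dr": [0,0,0],"jaw": 0},{"slide": [1,0,128.5],"dr": [0,0,0],"jaw": 0}]}}

```text
clock: 3.2
position: [622.8, 142.4, 43.2]
ee_rot: [-0.644, 0.765, -0.001, 0.001]
contact_force: [-0.9, -0.4, 8.8]
gripper_width: 14.8
grasp_force: 60.5
```

{"api": "step_arm", "payload": {"motion": [{"slide": [0,0,0],"dr": [0,0,0],"jaw": 0},{"slide": [0,0,0],"dr": [0,0,0],"jaw": 0},{"slide": [0,0,0],"dr": [0,0,0],"jaw": 0},{"slide": [0,0,0],"dr": [0,0,0],"jaw": 0},{"slide": [0,0,0],"dr": [0,0,0],"jaw": 0},{"slide": [0,0,0],"dr": [0,0,0],"jaw": 0},{"slide": [0,0,0],"dr": [0,0,0],"jaw": 0},{"slide": [0,0,0],"dr": [0,0,0],"jaw": 0}]}}

```text
clock: 4.2
position: [622.8, 142.5, 43.2]
ee_rot: [-0.644, 0.765, -0.001, 0.001]
contact_force: [-0.7, -0.7, 5.6]
gripper_width: 15.0
grasp_force: 58.7
```

{"api": "step_arm", "payload": {"motion": [{"slide": [-2,0,-1],"dr": [0,0,0],"jaw": 0},{"slide": [-6,0,-1],"dr": [0,0,0],"jaw": 0},{"slide": [-11,0,-1],"dr": [0,0,0],"jaw": 0},{"slide": [-16,0,-1],"dr": [0,0,0],"jaw": 0},{"slide": [-20,0,-1],"dr": [0,0,0],"jaw": 0},{"slide": [-23,0,-1],"dr": [0,0,0],"jaw": 0},{"slide": [-25,0,-1],"dr": [0,0,0],"jaw": 0},{"slide": [-25,0,-1],"dr": [0,0,0],"jaw": 0}]}}

```text
clock: 5.2
position: [626.5, 164.4, 43.2]
ee_rot: [-0.644, 0.765, -0.001, -0.001]
contact_force: [5.2, -10.8, 3.2]
gripper_width: 15.0
grasp_force: 59.1
```

{"api": "step_arm", "payload": {"motion": [{"slide": [-0.5,0,0],"dr": [0,0,0],"jaw": 0},{"slide": [-1,0,0],"dr": [0,0,0],"jaw": 0},{"slide": [-1.5,0,0],"dr": [0,0,0],"jaw": 0},{"slide": [-2,0,0],"dr": [0,0,0],"jaw": 0},{"slide": [-2.5,0,0],"dr": [0,0,0],"jaw": 0},{"slide": [-3,0,0],"dr": [0,0,0],"jaw": 0},{"slide": [-3,0,0],"dr": [0,0,0],"jaw": 0},{"slide": [-3,0,0],"dr": [0,0,0],"jaw": 0}]}}

```text
clock: 6.2
position: [626.4, 164.5, 43.1]
ee_rot: [-0.643, 0.766, -0.002, -0.004]
contact_force: [5.5, -18.2, 5.0]
gripper_width: 14.9
grasp_force: 59.1
```

{"api": "step_arm", "payload": {"motion": [{"slide": [0,-1,-0.5],"dr": [0,0,0],"jaw": 0},{"slide": [-1,-2,-1],"dr": [0,0,0],"jaw": 0},{"slide": [-2,-2,-1],"dr": [0,0,0],"jaw": 0},{"slide": [-3,-2,-1],"dr": [0,0,0],"jaw": 0},{"slide": [-4,-2,-1],"dr": [0,0,0],"jaw": 0},{"slide": [-4,-2,-1],"dr": [0,0,0],"jaw": 0},{"slide": [-4,-2,-1],"dr": [0,0,0],"jaw": 0},{"slide": [-4,-2,-1],"dr": [0,0,0],"jaw": 0}]}}

```text
clock: 7.2
position: [626.5, 164.6, 43.2]
ee_rot: [-0.643, 0.766, -0.001, -0.008]
contact_force: [3.1, -25.3, 6.2]
gripper_width: 15.1
grasp_force: 59.3
```

```bash
python3 - <<'E'
from h import *
go((626,164,43),-100.1)
t=optics.get_image('scene')[230:350,210:350]; w=optics.get_image('wrist')[100:260,220:430]
cv2.imwrite('pics/a2.png',np.hstack([cv2.resize(t,(490,420),interpolation=cv2.INTER_CUBIC),cv2.resize(w,(310,420))]))
E
```

```text
t 7.2 pos [626.5 164.6  43.2] slide [0.7 0.3 0.2] dr [ 0.06 -0.1   0.01] F [  3.1 -25.3   6.2] w 15.1 g 59.3 j [ 0.51  0.6  -0.14  0.01 -0.84 -0.69]
```

View pics/a2.png

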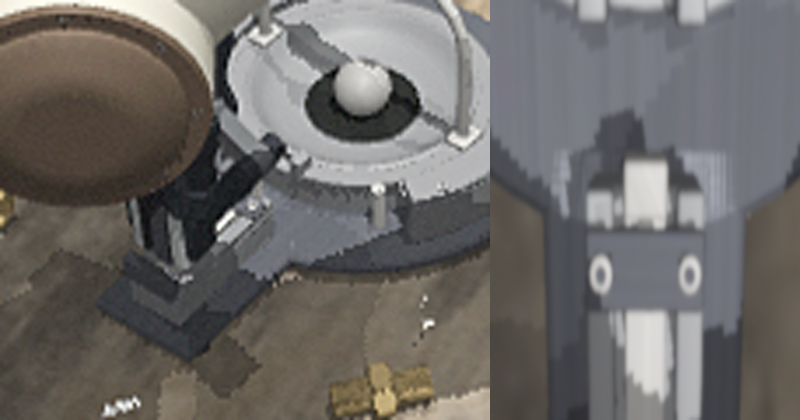

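The tongue is out of the keeper. The tool stopped firmly after about 22 mm, so I'll check how far the tongue tip has travelled.

```bash
python3 - <<'E'
from h import *
a=np.load('w1.npy');w=P("wrist",(a[:3],a[3:])); s=arm.read_state(); w2=P("wrist",(s['position'],s['ee_rot']))
f=lambda u,v:(230+u/3.2,120+v/3.2); g=lambda u,v:(220+(u-490)*210/310,100+v*160/420)
for z in(30,34):
  A,B=plane(w,f(300,48),z),plane(w2,g(647,158),z)
  C,D=plane(w,f(300,228),z),plane(w2,g(645,272),z)
  E=plane(w,f(298,488),z)
  print("tip",A,B,np.linalg.norm(B-A),"bolt",C,D,np.linalg.norm(C-D)," plate r",np.linalg.norm(E-[601,20]), "tip r",np.linalg.norm(B-[601,20]))
E
```

```text
tip [610.3237237   84.18335419] [613.79863833 106.27313785] 22.361430494731927 bolt [616.90803336 122.22304105] [617.23584087 122.85894784] 0.7154265961455607  plate r 165.4090383665343 tip r 87.2173116839017
tip [610.27021806  83.93614904] [613.77262844 105.84047862] 22.18257272712953 bolt [616.76195443 121.44101002] [617.12277502 122.00621043] 0.6705542467939845  plate r 163.74252262077792 tip r 86.7855276401605
```

The tip has moved only 22.3 mm of the 26, so the fingertips are probably against the guide's end plate. I'll relax, regrip higher and pull again.

{"api": "step_arm", "payload": {"motion": [{"slide": [3,0,0],"dr": [0,0,0],"jaw": 0},{"slide": [7,1,0],"dr": [0,0,0],"jaw": 0},{"slide": [7,1,0],"dr": [0,0,0],"jaw": 30},{"slide": [7,1,0],"dr": [0,0,0],"jaw": 30},{"slide": [7,1,-4],"dr": [0,0,0],"jaw": 30},{"slide": [7,1,-8],"dr": [0,0,0],"jaw": 30},{"slide": [7,1,-8],"dr": [0,0,0],"jaw": 30},{"slide": [7,1,-8],"dr": [0,0,0],"jaw": 30}]}}

```text
clock: 8.3
position: [626.9, 166.7, 51.9]
ee_rot: [-0.644, 0.765, 0.0, 0.0]
contact_force: [0.0, -0.0, 0.2]
gripper_width: 29.9
grasp_force: 0.0
```

```bash
python3 -c "
from h import *
go((625.5,164.5,53),-100.1)"
```

```text
t 8.3 pos [626.9 166.7  51.9] slide [ 2.4  1.  -1.1] dr [0.   0.   0.03] F [ 0.  -0.   0.2] w 29.9 g 0.0 j [ 0.51  0.59 -0.14 -0.   -0.84 -0.68]
```

{"api": "step_arm", "payload": {"motion": [{"slide": [4,0.5,0],"dr": [0,0,0],"jaw": 30},{"slide": [4,0.5,0],"dr": [0,0,0],"jaw": 30},{"slide": [4,0.5,0],"dr": [0,0,0],"jaw": 0},{"slide": [4,0.5,0],"dr": [0,0,0],"jaw": 0},{"slide": [4,0.5,0],"dr": [0,0,0],"jaw": 0},{"slide": [3,0.5,0],"dr": [0,0,0],"jaw": 0},{"slide": [2,0.5,0],"dr": [0,0,0],"jaw": 0},{"slide": [1,0.5,0],"dr": [0,0,0],"jaw": 0}]}}

```text
clock: 9.3
position: [626.2, 162.8, 52.0]
ee_rot: [-0.644, 0.765, -0.001, -0.002]
contact_force: [2.4, -11.8, 3.0]
gripper_width: 14.2
grasp_force: 58.8
```

{"api": "step_arm", "payload": {"motion": [{"slide": [-1,0,0],"dr": [0,0,0],"jaw": 0},{"slide": [-2,0,0],"dr": [0,0,0],"jaw": 0},{"slide": [-3,0,0],"dr": [0,0,0],"jaw": 0},{"slide": [-4,0,0],"dr": [0,0,0],"jaw": 0},{"slide": [-5,0,0],"dr": [0,0,0],"jaw": 0},{"slide": [-5,0,0],"dr": [0,0,0],"jaw": 0},{"slide": [-5,0,0],"dr": [0,0,0],"jaw": 0},{"slide": [-5,0,0],"dr": [0,0,0],"jaw": 0}]}}

```text
clock: 10.3
position: [626.2, 163.0, 52.0]
ee_rot: [-0.643, 0.766, -0.002, -0.006]
contact_force: [4.1, -21.9, 5.0]
gripper_width: 14.1
grasp_force: 59.0
```

```bash
python3 - <<'E'
from h import *
a=np.load('w1.npy');w=P("wrist",(a[:3],a[3:]))
k=plane(w,(323.6,234.2),65);b=plane(w,(325,30),35.5)
print(k,b,np.linalg.norm(k-b))
for z in(0,8,12,15):
  e=plane(w,(230+302/3.2,120+490/3.2),z);print(z,np.linalg.norm(e-b), (np.linalg.norm(e-k)))
E
```

```text
[620.48125509 142.82460323] [598.75493415  21.93528799] 122.82613549258005
0 176.94925910830457 54.12715706896416
8 173.60155504492198 50.77965216029079
12 171.92770301724522 49.10590990245909
15 170.67231399830854 47.8506082551996
```

{"api": "step_arm", "payload": {"motion": [{"slide": [4,0,0],"dr": [0,0,0],"jaw": 0},{"slide": [7,0,0],"dr": [0,0,0],"jaw": 0},{"slide": [7,0,0],"dr": [0,0,0],"jaw": 40},{"slide": [7,0,0],"dr": [0,0,0],"jaw": 40},{"slide": [7,0,-20],"dr": [0,0,0],"jaw": 40},{"slide": [7,0,-50],"dr": [0,0,0],"jaw": 40},{"slide": [7,0,-68],"dr": [0,0,0],"jaw": 40},{"slide": [7,0,-68],"dr": [0,0,0],"jaw": 40}]}}

```text
clock: 11.3
position: [626.6, 164.6, 121.3]
ee_rot: [-0.644, 0.765, -0.0, 0.002]
contact_force: [-0.7, -0.3, -0.3]
gripper_width: 40.0
grasp_force: 0.0
```

```bash
python3 - <<'E'
from h import *
s=arm.read_state(); i=optics.get_image('wrist'); sc=optics.get_image('scene');tp=optics.get_image('top');np.save('w3.npy',np.r_[s['position'],s['ee_rot']])
go((626,164,43),-100.1)
for n,x in(('w3',i),('s3',sc),('t3',tp)):cv2.imwrite(f'pics/{n}.png',x)
c=lambda im,y,x,h,w,H,W:cv2.resize(im[y:y+h,x:x+w],(W,H),interpolation=cv2.INTER_CUBIC)
cv2.imwrite('pics/w3c.png',np.hstack([c(i,0,215,360,240,600,400),c(sc,230,210,120,80,600,400)]))
E
```

```text
t 11.45 pos [625.1 163.6 118.4] slide [-0.6 -1.  75.4] dr [ 0.02 -0.01  0.03] F [-0.3 -0.2 -0.5] w 40.4 g 0.0 j [ 0.51  0.51 -0.08 -0.   -0.98 -0.68]
```

View pics/w3c.png

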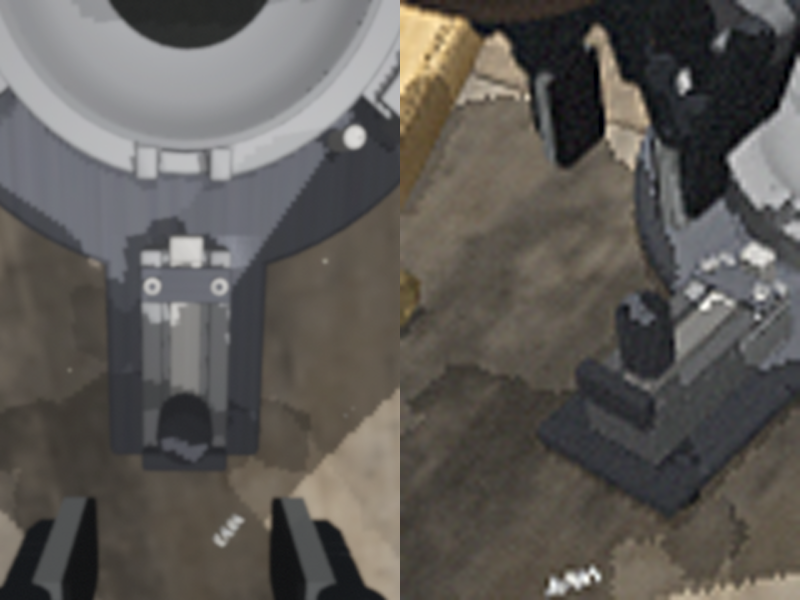

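```bash
python3 - <<'E'
from h import *
k=lambda u,v:(215+(u+.5)*.6-.5,(v+.5)*.6-.5)
a=np.load('w3.npy');w=P("wrist",(a[:3],a[3:])); u=np.array([np.cos(np.radians(80)),np.sin(np.radians(80))]);c=np.array([601,20])
for v in(430,435,440):print("knob",v,(plane(w,k(185,v),65)-c)@u)
print("tip",(plane(w,k(187,238),33)-c)@u,"keeper outer",(plane(w,k(185,178),36)-c)@u,"plate in/out",(plane(w,k(185,447),36)-c)@u,(plane(w,k(185,468),36)-c)@u)
s=P("scene");f=lambda u,v:(210+(u-400)/5,230+v/5)
x,e=tri((s,f(645,303)),(w,k(185,435)));print(x,e,(x[:2]-c)@u)
E
```

```text
knob 430 143.15432015892173
knob 435 144.8326327895101
knob 440 146.5190781488829
tip 86.94637519279726 keeper outer 67.9254966138163 plate in/out 160.6587388254825 168.92946491498242
[626.29735838 164.35186889  63.96497671] [[0.6, 0.1], [-3.4, 2.3]] 146.55167982807362
```

The knob is now close to the guide's end plate, but I can't tell whether it has reached the stop or my fingers have. As a test I'll push it outward from the inner side with closed fingers, which can't reach the plate from there.

{"api": "step_arm", "payload": {"motion": [{"slide": [15,0,0],"dr": [0,0,0],"jaw": 0},{"slide": [33,0,0],"dr": [0,0,0],"jaw": 0},{"slide": [33,0,0],"dr": [0,0,0],"jaw": 0},{"slide": [33,0,20],"dr": [0,0,0],"jaw": 0},{"slide": [33,0,40],"dr": [0,0,0],"jaw": 0},{"slide": [33,0,60],"dr": [0,0,0],"jaw": 0},{"slide": [33,0,70],"dr": [0,0,0],"jaw": 0},{"slide": [33,0,70],"dr": [0,0,0],"jaw": 0}]}}

```text
clock: 12.45
position: [620.1, 130.9, 49.2]
ee_rot: [-0.644, 0.765, 0.0, -0.001]
contact_force: [-0.1, 0.4, -0.1]
gripper_width: -0.1
grasp_force: 0.0
```

{"api": "step_arm", "payload": {"motion": [{"slide": [-3,0,0],"dr": [0,0,0],"jaw": 0},{"slide": [-6,0,0],"dr": [0,0,0],"jaw": 0},{"slide": [-9,0,0],"dr": [0,0,0],"jaw": 0},{"slide": [-12,0,0],"dr": [0,0,0],"jaw": 0},{"slide": [-14,0,0],"dr": [0,0,0],"jaw": 0},{"slide": [-15,0,0],"dr": [0,0,0],"jaw": 0},{"slide": [-16,0,0],"dr": [0,0,0],"jaw": 0},{"slide": [-16,0,0],"dr": [0,0,0],"jaw": 0}]}}

```text
clock: 13.45
position: [622.9, 146.1, 49.8]
ee_rot: [-0.644, 0.765, -0.0, -0.001]
contact_force: [0.8, -4.1, 1.2]
gripper_width: 0.3
grasp_force: 1.8
```

{"api": "step_arm", "payload": {"motion": [{"slide": [-1,0,0],"dr": [0,0,0],"jaw": 0},{"slide": [-2,0,0],"dr": [0,0,0],"jaw": 0},{"slide": [-3,0,0],"dr": [0,0,0],"jaw": 0},{"slide": [-4,0,0],"dr": [0,0,0],"jaw": 0},{"slide": [-5,0,0],"dr": [0,0,0],"jaw": 0},{"slide": [-6,0,0],"dr": [0,0,0],"jaw": 0},{"slide": [-6,0,0],"dr": [0,0,0],"jaw": 0},{"slide": [-6,0,0],"dr": [0,0,0],"jaw": 0}]}}

```text
clock: 14.45
position: [622.7, 146.7, 49.9]
ee_rot: [-0.643, 0.766, -0.001, -0.005]
contact_force: [1.8, -18.6, 3.9]
gripper_width: 0.3
grasp_force: 9.1
```

It stays stopped at 18.6 N. The pad edge puts the knob centre at 148 mm radius, which is 122 + 26, so it's on its end stop. Next is the handle.

```bash
python3 -c "
from h import *
go((601.3,19.6,175),171.5)"
```

```text
t 14.45 pos [622.7 146.7  49.9] slide [ 130.    -0.4 -124. ] dr [-0.02 -0.08 11.07] F [  1.8 -18.6   3.9] w 0.3 g 9.1 j [ 0.49  0.58 -0.16  0.01 -0.84 -0.66]
```

{"api": "step_arm", "payload": {"motion": [{"slide": [8,0,0],"dr": [0,0,0],"jaw": 0},{"slide": [10,0,-45],"dr": [0,0,0],"jaw": 0},{"slide": [10,0,-95],"dr": [0,0,0],"jaw": 0},{"slide": [20,0,-124],"dr": [0,0,1.2],"jaw": 60},{"slide": [45,0,-124],"dr": [0,0,2.4],"jaw": 60},{"slide": [70,0,-124],"dr": [0,0,3.6],"jaw": 60},{"slide": [95,0,-124],"dr": [0,0,4.8],"jaw": 60},{"slide": [115,0,-124],"dr": [0,0,6],"jaw": 60}]}}

```text
clock: 15.45
position: [604.4, 39.7, 173.9]
ee_rot: [-0.274, 0.962, 0.001, 0.001]
contact_force: [0.0, 0.1, 0.6]
gripper_width: 59.9
grasp_force: 0.0
```

```bash
python3 -c "
from h import *
go((601.3,19.6,185),171.5)"
```

```text
t 15.45 pos [604.4  39.7 173.9] slide [ 13.3 -15.4 -11.1] dr [0.01 0.01 5.04] F [0.  0.1 0.6] w 59.9 g 0.0 j [ 0.33  0.4  -0.12 -0.   -1.05 -1.35]
```

{"api": "step_arm", "payload": {"motion": [{"slide": [3,-4,-10],"dr": [0,0,1.2],"jaw": 60},{"slide": [6,-8,-20],"dr": [0,0,2.4],"jaw": 60},{"slide": [10,-12,-26],"dr": [0,0,3.6],"jaw": 60},{"slide": [13.3,-15.4,-26],"dr": [0,0,4.6],"jaw": 60},{"slide": [13.3,-15.4,-26],"dr": [0,0,5.04],"jaw": 60},{"slide": [13.3,-15.4,-26],"dr": [0,0,5.04],"jaw": 60},{"slide": [13.3,-15.4,-26],"dr": [0,0,5.04],"jaw": 60},{"slide": [13.3,-15.4,-26],"dr": [0,0,5.04],"jaw": 60}]}}

```text
clock: 16.45
position: [601.4, 19.7, 199.8]
ee_rot: [0.071, 0.997, 0.0, 0.0]
contact_force: [0.3, -0.4, 0.2]
gripper_width: 59.9
grasp_force: 0.0
```

```bash
python3 - <<'E'
from h import *
s=arm.read_state(); i=optics.get_image('wrist');np.save('w4.npy',np.r_[s['position'],s['ee_rot']]);cv2.imwrite('pics/w4.png',i)
go((601.3,19.6,110),171.5)
w=P("wrist",(s['position'],s['ee_rot']));print(px(w,(601.3,19.4,138)))
for p in((629.2,15,138),(573.9,23.3,138)):print(px(w,p))
E
```

```text
t 16.5 pos [601.4  19.7 199.8] slide [ 0.1 -0.1 89.8] dr [0.   0.   0.04] F [ 0.3 -0.2 -0.4] w 59.7 g 0.0 j [ 0.3   0.37 -0.1  -0.   -1.1  -2.01]
[325.  262.8]
[324.2 309.9]
[325. 213.]
```

View pics/w4.png

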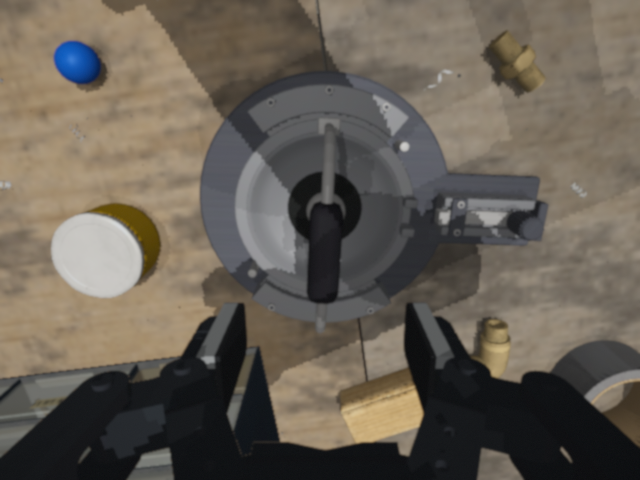

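The wrist view shows the handle from (327,208) to (322,300), centred between the fingers and turned about 2.5° from my yaw. The knob is at (525,222), by the end plate. I'll correct the yaw, descend and grip.

{"api": "step_arm", "payload": {"motion": [{"slide": [0.5,0,25],"dr": [0,0,0.15],"jaw": 60},{"slide": [1.3,0.5,50],"dr": [0,0,0.3],"jaw": 60},{"slide": [1.3,0.5,70],"dr": [0,0,0.3],"jaw": 60},{"slide": [1.3,0.5,83],"dr": [0,0,0.3],"jaw": 60},{"slide": [1.3,0.5,89],"dr": [0,0,0.3],"jaw": 50},{"slide": [1.3,0.5,90],"dr": [0,0,0.3],"jaw": 40},{"slide": [1.3,0.5,90],"dr": [0,0,0.3],"jaw": 32},{"slide": [1.3,0.5,90],"dr": [0,0,0.3],"jaw": 26}]}}

```text
clock: 17.5
position: [600.5, 20.2, 110.5]
ee_rot: [0.092, 0.996, 0.0, 0.001]
contact_force: [0.7, 0.9, 0.1]
gripper_width: 26.2
grasp_force: 0.0
```

{"api": "step_arm", "payload": {"motion": [{"slide": [0,0,0],"dr": [0,0,0],"jaw": 24},{"slide": [0,0,0],"dr": [0,0,0],"jaw": 22},{"slide": [0,0,0],"dr": [0,0,0],"jaw": 20},{"slide": [0,0,0],"dr": [0,0,0],"jaw": 18},{"slide": [0,0,0],"dr": [0,0,0],"jaw": 16},{"slide": [0,0,0],"dr": [0,0,0],"jaw": 10},{"slide": [0,0,0],"dr": [0,0,0],"jaw": 0},{"slide": [0,0,0],"dr": [0,0,0],"jaw": 0}]}}

```text
clock: 18.5
position: [600.1, 20.0, 110.1]
ee_rot: [0.092, 0.996, -0.0, 0.0]
contact_force: [-1.1, -2.7, 3.1]
gripper_width: 16.9
grasp_force: 58.6
```

```bash
python3 -c "
from h import *
go((600,20,110),169.5)
print(np.round(arm.read_state()['wrist_torque'],2))"
```

```text
t 18.5 pos [600.1  20.  110.1] slide [0.1 0.  0.1] dr [-0.    0.   -0.01] F [-1.1 -2.7  3.1] w 16.9 g 58.6 j [ 0.3   0.45 -0.21  0.   -0.9  -2.06]
[-0.51  0.32  0.01]
```

{"api": "step_arm", "payload": {"motion": [{"slide": [0,0,0],"dr": [0,0,-0.1],"jaw": 0},{"slide": [0,0,0],"dr": [0,0,-0.25],"jaw": 0},{"slide": [0,0,0],"dr": [0,0,-0.5],"jaw": 0},{"slide": [0,0,0],"dr": [0,0,-0.8],"jaw": 0},{"slide": [0,0,0],"dr": [0,0,-1.1],"jaw": 0},{"slide": [0,0,0],"dr": [0,0,-1.4],"jaw": 0},{"slide": [0,0,0],"dr": [0,0,-1.65],"jaw": 0},{"slide": [0,0,0],"dr": [0,0,-1.8],"jaw": 0}]}}

```text
clock: 19.5
position: [600.5, 20.4, 110.1]
ee_rot: [-0.034, 0.999, 0.0, 0.001]
contact_force: [0.9, -0.2, 4.2]
gripper_width: 17.1
grasp_force: 58.8
```

```bash
python3 -c "
from h import *
go((600,20,110),169.5)
print(np.round(arm.read_state()['wrist_torque'],2))"
```

```text
t 19.5 pos [600.5  20.4 110.1] slide [ 0.5 -0.3  0.1] dr [0.   0.01 1.8 ] F [ 0.9 -0.2  4.2] w 17.1 g 58.8 j [ 0.3   0.45 -0.21 -0.   -0.9  -1.81]
[-0.02  0.08 -0.27]
```

{"api": "step_arm", "payload": {"motion": [{"slide": [0,0,0],"dr": [0,0,-0.3],"jaw": 0},{"slide": [0,0,0],"dr": [0,0,-0.8],"jaw": 0},{"slide": [0,0,0],"dr": [0,0,-1.5],"jaw": 0},{"slide": [0,0,0],"dr": [0,0,-2.2],"jaw": 0},{"slide": [0,0,0],"dr": [0,0,-2.9],"jaw": 0},{"slide": [0,0,0],"dr": [0,0,-3.6],"jaw": 0},{"slide": [0,0,0],"dr": [0,0,-4.3],"jaw": 0},{"slide": [0,0,0],"dr": [0,0,-4.9],"jaw": 0}]}}

```text
clock: 20.5
position: [600.4, 20.2, 110.0]
ee_rot: [-0.368, 0.93, -0.0, 0.0]
contact_force: [-0.7, -0.7, 4.0]
gripper_width: 17.2
grasp_force: 58.8
```

{"api": "step_arm", "payload": {"motion": [{"slide": [0,0,0],"dr": [0,0,-0.7],"jaw": 0},{"slide": [0,0,0],"dr": [0,0,-1.4],"jaw": 0},{"slide": [0,0,0],"dr": [0,0,-2.1],"jaw": 0},{"slide": [0,0,0],"dr": [0,0,-2.7],"jaw": 0},{"slide": [0,0,0],"dr": [0,0,-3.2],"jaw": 0},{"slide": [0,0,0],"dr": [0,0,-3.6],"jaw": 0},{"slide": [0,0,0],"dr": [0,0,-3.9],"jaw": 0},{"slide": [0,0,0],"dr": [0,0,-4.1],"jaw": 0}]}}

```text
clock: 21.5
position: [600.4, 20.2, 110.0]
ee_rot: [-0.615, 0.789, -0.0, 0.0]
contact_force: [-0.7, 0.2, 4.6]
gripper_width: 17.0
grasp_force: 58.9
```

```bash
python3 -c "
from h import *
go((600.3,20.2,110),259)
print(np.round(arm.read_state()['wrist_torque'],2))"
```

```text
t 21.5 pos [600.4  20.2 110. ] slide [0.  0.1 0. ] dr [-0.    0.   -0.39] F [-0.7  0.2  4.6] w 17.0 g 58.9 j [ 0.3   0.45 -0.21  0.   -0.9  -0.55]
[-0.02  0.06 -0.23]
```

{"api": "step_arm", "payload": {"motion": [{"slide": [0,0,0],"dr": [0,0,-0.15],"jaw": 0},{"slide": [0,0,0],"dr": [0,0,-0.25],"jaw": 0},{"slide": [0,0,-0.3],"dr": [0,0,-0.25],"jaw": 0},{"slide": [0,0,-1],"dr": [0,0,-0.25],"jaw": 0},{"slide": [0,0,-2],"dr": [0,0,-0.25],"jaw": 0},{"slide": [0,0,-3.3],"dr": [0,0,-0.25],"jaw": 0},{"slide": [0,0,-5],"dr": [0,0,-0.25],"jaw": 0},{"slide": [0,0,-7],"dr": [0,0,-0.25],"jaw": 0}]}}

```text
clock: 22.5
position: [599.5, 20.1, 116.4]
ee_rot: [-0.628, 0.778, 0.0, -0.001]
contact_force: [-1.0, 0.5, -2.9]
gripper_width: 16.9
grasp_force: 58.7
```

```bash
python3 -c "
from h import *
go((600.4,20.2,220),258.4)
print(np.round(arm.read_state()['wrist_torque'],2))"
```

```text
t 22.5 pos [599.5  20.1 116.4] slide [  -0.2   -0.7 -103.6] dr [ 0.01 -0.   -0.07] F [-1.   0.5 -2.9] w 16.9 g 58.7 j [ 0.3   0.45 -0.21 -0.   -0.92 -0.52]
[-0.   -0.06  0.01]
```

{"api": "step_arm", "payload": {"motion": [{"slide": [0,0,-2.5],"dr": [0,0,0],"jaw": 0},{"slide": [0,0,-5.5],"dr": [0,0,0],"jaw": 0},{"slide": [0,0,-9],"dr": [0,0,0],"jaw": 0},{"slide": [0,0,-13],"dr": [0,0,0],"jaw": 0},{"slide": [0,0,-17.5],"dr": [0,0,0],"jaw": 0},{"slide": [0,0,-22],"dr": [0,0,0],"jaw": 0},{"slide": [0,0,-26.5],"dr": [0,0,0],"jaw": 0},{"slide": [0,0,-31],"dr": [0,0,0],"jaw": 0}]}}

```text
clock: 23.5
position: [600.1, 20.1, 148.1]
ee_rot: [-0.628, 0.778, 0.0, 0.0]
contact_force: [0.3, -0.0, -3.8]
gripper_width: 16.9
grasp_force: 58.7
```

{"api": "step_arm", "payload": {"motion": [{"slide": [0,0,-4.5],"dr": [0,0,0],"jaw": 0},{"slide": [0,0,-9],"dr": [0,0,0],"jaw": 0},{"slide": [0,0,-13.5],"dr": [0,0,0],"jaw": 0},{"slide": [0,0,-18],"dr": [0,0,0],"jaw": 0},{"slide": [0,0,-22.5],"dr": [0,0,0],"jaw": 0},{"slide": [0,0,-27],"dr": [0,0,0],"jaw": 0},{"slide": [0,0,-31.5],"dr": [0,0,0],"jaw": 0},{"slide": [0,0,-36],"dr": [0,0,0],"jaw": 0}]}}

```text
clock: 24.5
position: [600.1, 20.1, 184.1]
ee_rot: [-0.628, 0.778, 0.0, -0.0]
contact_force: [0.9, 0.0, -3.6]
gripper_width: 17.1
grasp_force: 58.7
```

{"api": "step_arm", "payload": {"motion": [{"slide": [0,0,-4.5],"dr": [0,0,0],"jaw": 0},{"slide": [0,0,-9],"dr": [0,0,0],"jaw": 0},{"slide": [0,0,-13.5],"dr": [0,0,0],"jaw": 0},{"slide": [0,0,-17.5],"dr": [0,0,0],"jaw": 0},{"slide": [0,0,-20.5],"dr": [0,0,0],"jaw": 0},{"slide": [0,0,-22.5],"dr": [0,0,0],"jaw": 0},{"slide": [0,0,-23.5],"dr": [0,0,0],"jaw": 0},{"slide": [0,0,-24],"dr": [0,0,0],"jaw": 0}]}}

```text
clock: 25.5
position: [600.0, 20.1, 207.7]
ee_rot: [-0.628, 0.778, 0.0, -0.0]
contact_force: [0.2, 0.3, -2.6]
gripper_width: 16.7
grasp_force: 58.7
```

{"api": "step_arm", "payload": {"motion": [{"slide": [0,0,0],"dr": [0,0,0],"jaw": 0},{"slide": [0,0,0],"dr": [0,0,0],"jaw": 0},{"slide": [0,0,0],"dr": [0,0,0],"jaw": 0},{"slide": [0,0,0],"dr": [0,0,0],"jaw": 0},{"slide": [0,0,0],"dr": [0,0,0],"jaw": 0},{"slide": [0,0,0],"dr": [0,0,0],"jaw": 0},{"slide": [0,0,0],"dr": [0,0,0],"jaw": 0},{"slide": [0,0,0],"dr": [0,0,0],"jaw": 0}]}}

```text
clock: 26.5
position: [600.1, 20.1, 207.8]
ee_rot: [-0.628, 0.778, 0.0, -0.0]
contact_force: [0.5, -0.3, -3.7]
gripper_width: 16.7
grasp_force: 58.7
```

```bash
python3 - <<'E'
from h import *
go((600.4,20.2,220),258.4)
a=optics.get_image('scene');b=optics.get_image('wrist')
cv2.imwrite('pics/f.png',np.hstack([cv2.resize(a[100:340,200:400],(400,480)),cv2.resize(b,(400,300))[[*range(300)]+[0]*180]]))
E
```

```text
t 26.5 pos [600.1  20.1 207.8] slide [ -0.1  -0.3 -12.2] dr [ 0.   -0.   -0.07] F [ 0.5 -0.3 -3.7] w 16.7 g 58.7 j [ 0.3   0.36 -0.09 -0.   -1.12 -0.52]
```

View pics/f.png

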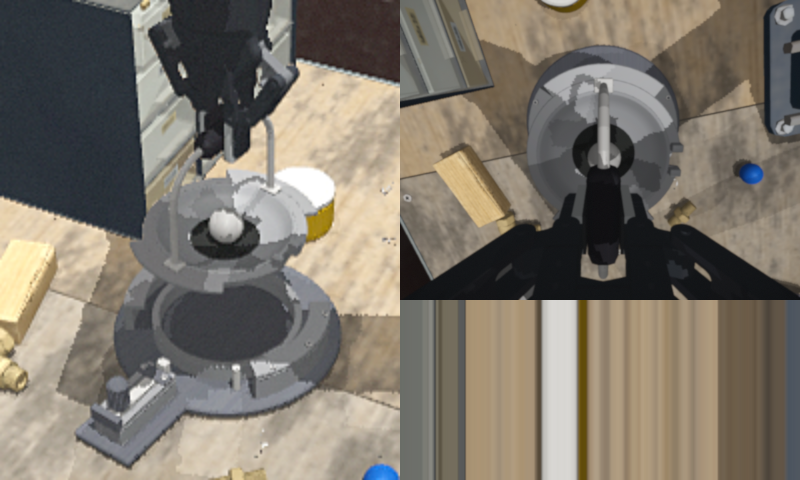

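The dish is held level about 98 mm up, with the ball on its pad at (222,225). The lock is still out and the other items haven't moved. Handing in.

```bash
python3 -c "
from bench import arm
print(arm.job_done())"
```

```text
the job is handed in; nothing more can be done
None
```

I handed the job in with the dish held still and level about 98 mm above its seat and the ball on its pad; the lock was pulled until it stopped hard (I measured about 22 mm of the stated 26 mm of travel), and the fittings and tin were left alone.

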